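# Function test of the heater's twist-release stop

### The job

Test the stop on the control box: with the fingertips push the big mushroom button in until it latches, and take the fingers off it so that it is seen to stay in. Then push one end of the raised rib on top of it sideways, clockwise seen from above, until the button springs back out, and leave it out. Grip nothing and never have the fingers on both sides of the rib; do not press the small start button, and leave everything else standing where it is.

Things in the scene. Friction and masses are not known exactly. Their poses are not given: they have to be found in the camera images.
- station: Grey control box fixed to the table, 120 (x) x 200 (y) x 75 mm high; origin: centre of its underside, z up; turned up to 35 degrees from straight. On its flat top: the mushroom stop, axis at x 0, y +45 mm, and the small start button at x 0, y -60 mm.
- stop (a joint): How far the mushroom button is pushed in, m: 0 out, 0.0105 hard in. A spring pushes it out; pushing it in takes 3 to 8 N, easing just before the latch and rising steeply only at the hard stop. Pushed at least 9 mm in it latches and, let go, stays in at about 8.5 mm. It cannot be pulled out of the latch.
- stop_head (a joint): Twist of the mushroom's head about its vertical axis, rad: 0 at rest, growing clockwise seen from above, end stop at 1.0. A light spring (0.05 Nm in all with the latch) turns it back when let go. Latched in, a twist of about 0.4 to 0.75 rad frees the button and it springs out; keep the twist until it is out.
- stop_top (a point): Centre of the rib's top, on the twist axis, 135 mm above the table (button out; 8.5 mm lower latched). z up, x along the rib, turning with the head; at rest the box's axes. The head is a black dome 64 mm across, its crown 27 mm below this point; the rib is an upright grey bar across it, 54 mm long (27 mm each way), 16 mm thick over its side faces, 12 mm at its very top.
- collar (a point): Centre of the rim of the fixed aluminium guard collar around the mushroom, 100 mm above the table, on the twist axis; 92 mm outside and 72 mm inside diameter. The dome's crown stands 8 mm above it when out, level with it when latched in; fingertips that push the rib at 110 to 115 mm above the table clear both.
- rib_left: Flat side face of the rib towards +y of stop_top: 54 mm long, 22 mm high, from 4 to 26 mm below the rib's top, its outer surface 8 mm from the rib's middle plane. Origin: centre of the face plate. Pushed towards -y near its +x end, it turns the head clockwise.
- rib_right: The same on the other side, towards -y. Pushed towards +y near its -x end, it turns the head clockwise.
- start (a joint): Small start button, 22 mm across, in a 38 mm housing, standing about 18 mm above the box's top; travel 0.005 m, 0 is out. It must not be pressed.
- coil_stand: Firebrick stand with a copper heating coil on it, fixed to the table, 120 x 120 mm and about 135 mm high; origin: centre of its underside. A bystander, to one side of the work or the other.
- blank_a: Loose turned steel ball blank standing on its flat foot: foot 36 mm across and 12 mm high, 38 mm ball on top, 67 mm tall, 0.25 kg. Origin: centre of its underside. A bystander on the robot's side of the control box.
- blank_b: Loose turned steel ball blank standing on its flat foot: foot 36 mm across and 12 mm high, 38 mm ball on top, 67 mm tall, 0.25 kg. Origin: centre of its underside. A bystander on the far side of the control box.
- blank_c: Loose turned steel ball blank standing on its flat foot: foot 36 mm across and 12 mm high, 38 mm ball on top, 67 mm tall, 0.25 kg. Origin: centre of its underside. A bystander in the middle of the table between control box and coil stand.
- can: Loose blue can, 60 mm across, 100 mm tall, at the back of the table. Origin: centre of its underside. A bystander.
- wrench: Loose steel wrench lying flat near the robot, about 0.2 m long. A bystander.
- tin: Loose open dark steel cup, 70 mm across, 60 mm tall, at the back of the table. Origin: centre of its underside. A bystander.

How it is judged:
By the outcome, as a careful person would: the job done as asked, in the order asked, and still so for the second after the job is handed in, with the robot touching nothing.
It also fails if it takes over 40 s, if anything falls off the work surface, if the arm or the gripper's body presses on something with over 40 N, if the wrist force passes 120 N, or if a joint passes its speed limit or range.

### The arm

A 6-joint arm with a two-finger parallel gripper is mounted at the origin on the work surface. World frame = base frame: x ahead of the robot, y to its left, z up, the work surface at z = 0. Lengths are in m, angles in rad, forces in N, time in s.
With the tool pointing down it reaches from about 0.4 to 0.825 m from the base axis. Payload 7 kg.
Tool frame: the origin (TCP) lies at the very end of the fingers, on their centre line; the grasp point (between the pads) lies 19 mm behind it; z points along the fingers, y is the direction in which the jaws open and shut (so a half turn about z gives the same grasp; the last joint's range is limited). The gripper opens to 88 mm and grips with 3 to 60 N. Pads are 19 mm wide; open, the fingers measure 130 mm over their backs; the gripper's body (78 mm by 193 mm) begins 47 mm behind the grasp point.
Start: joints at [1.452, 0.359, 0.012, 0, -1.224, -0.288], TCP at [0.267, 0.62, 0.203] pointing down, gripper open.
Joint ranges: [-3.07, 3.07], [-1.43, 2.12], [-1.02, 1.25], [-3.03, 1.67], [-3.05, -0], [-3.03, 3.03]. Speed limits (rad/s): [2.39, 2.39, 3.01, 3.14, 3.14, 3.14].

### API

Orientations are given as [roll, pitch, yaw] about the fixed x, y, z axes, in that order (R = Rz(yaw) Ry(pitch) Rx(roll)).
In Python, from station import arm, eyes, job, outline_of gives the robot as it stands.
- The arm moves only by the tool apply_moves, never from a script. Its argument "moves" is a list of rows, each a list of 5 numbers: the opening, from -1 (shut) to 1 (fully open), then the shift along the tool's x, y, z in m, then the turn about the tool's z in rad. A call has 1 to 12 rows; each row shifts and turns the commanded pose from where the row before left it, along the tool's axes as they then stand; what a row does not reach is not made up. A row lasts 1/12 s, in which the tool goes at most 41.7 mm and 7.16 degrees, less where a joint would pass 70% of its speed; a pose out of reach is approached as far as the arm can. A call with a gripper value outside its range is refused whole. The fingers move at their own pace and stop on an object; "newtons" is the grip in N (left out, the last holds). Time passes only in rows, so rows that do not move let the fingers close. It gives the time, the measured TCP pose, the force and the opening at its end, in the units of the state.
- arm.get_state(): the state, without advancing time (a new reading comes with each control period).
- eyes.grab_frame(name): name is "scene" or "top" or "wrist"; returns a dict with "color" (420x560x3 uint8, red, green, blue), "z_map" (420x560 float32, m along the optical axis (not along the pixel's ray), 0 where there is no reading), "camera_matrix" (3x3 intrinsics, pixels), "extrinsics" (4x4, takes a point from camera to world coordinates). Camera axes: x right, y up, looking along -z (the intrinsics and any distortion apply to the point x, -y, -z); pixel columns grow to the right and rows downward; lengths in m; the calibration is good to about 2 mm. A picture is of the moment at which its call begins.
- job.job_done(): hands the job in, once; it reports no verdict.
Trained networks look in a picture, given as the dict that the camera call returned (one of the last four; its "shot" number tells which), for a name from the list of things; names that differ only in an ending like _2 or _b are one class to them, and where a whole thing is asked for, a point or a joint stands for the part that bears it (a point fixed in the world has none). Each returns a list of dicts, best first, with "score" (0 to 1); they miss things now and then, are a little off and sometimes report something else, mostly with a low value. They report only what shows in the picture. A call takes as long as a camera call.
- outline_of(label, picture): "region" (420x560 bool, what is visible of it) and "extent" ([left, top, right, bottom] in pixels, round what is visible of it).
The state is a dict: "t": time; "q": joint angles; "qd": joint speeds; "joint_efforts": joint torques, N m; "eef_pos": TCP position; "ee_rot": TCP orientation; "force": force on the tool from outside, world axes, zero at the start; "moment": the same for the moment, N m; "width": finger opening in m.
Only numpy, scipy, OpenCV 4.12 (cv2) and the standard library are available. Lean on these libraries where they do the work, as an engineer would, in place of code of your own. Each camera call takes 0.05 s, during which the arm holds its last target.

## Working session

There is one attempt and no reset: what is moved stays moved. The work goes in short steps, Python scripts to look and compute and a tool call to move; the robot and the scene stay as the last step left them, time stands still between calls to the robot, and variables do not carry over. Pictures are saved under pics/ and viewed, and the job is handed in when it is done.

Besides the shell and the picture viewer there is one more tool, called as name([rows], argument=value, ...), one row to a line, values as JSON. apply_moves: Moves the arm, as the interface text tells. Its arguments: {"type":"object","properties":{"moves":{"type":"array","items":{"type":"array","items":{"type":"number"}}},"newtons":{"type":"number"}},"required":["moves"]}

```bash
mkdir -p pics; ls; python3 - <<'E'
from station import arm, eyes, job, outline_of
import cv2,numpy as np,pickle
print(arm.get_state())
for n in ["scene","top"]:
    f=eyes.grab_frame(n); cv2.imwrite(f"pics/{n}0.png",f["color"][:,:,::-1]); pickle.dump(f,open(f"{n}0.pkl","wb"))
    print(n,f["camera_matrix"].tolist(),f["extrinsics"].round(3).tolist(),f.keys())
    for l in ["station","stop_top","stop","start","coil_stand","rib_left","blank_a","can","wrench"]:
        try:
            print(l,[(round(d["score"],2),d["extent"]) for d in outline_of(l,f)][:3])
        except Exception as e: print(l,e)
E
```

```text
pics
{'t': 0.0, 'q': array([ 1.45211213e+00,  3.59417411e-01,  1.10373603e-02, -3.51876591e-04,
       -1.22408898e+00, -2.88093868e-01]), 'qd': array([-0.00094396, -0.00202376, -0.00053263, -0.00020207,  0.00038869,
        0.00103733]), 'joint_efforts': array([ 4.29944259e-05, -5.82723427e+01,  2.93049020e+01,  6.99758381e+00,
        7.00752513e-03, -1.61427911e-04]), 'eef_pos': array([0.26688642, 0.61941172, 0.20189331]), 'ee_rot': array([ 3.13989489e+00, -1.58156257e-04, -4.06897781e-01]), 'force': array([-0.62181701, -0.53947903, -0.06781604]), 'moment': array([ 0.02458275, -0.02210138,  0.01200547]), 'width': 0.08781793045608087}
scene [[459.31488677340496, 0.0, 273.6184191086013], [0.0, 459.31488677340496, 206.04535653812442], [0.0, 0.0, 1.0]] [[0.526, -0.71, 0.469, 1.094], [0.85, 0.429, -0.306, -0.318], [0.016, 0.559, 0.829, 0.924], [0.0, 0.0, 0.0, 1.0]] dict_keys(['color', 'z_map', 'camera_matrix', 'extrinsics', 'shot'])
station [(0.9, [140.6, 198.8, 265.3, 265.4])]
stop_top [(0.74, [198.4, 203.0, 230.0, 234.6])]
stop [(0.77, [197.6, 200.3, 227.3, 236.4]), (0.73, [314.0, 13
[... 466 characters left out ...]
7, -0.029], [-0.019, 0.095, 0.995, 1.077], [0.0, 0.0, 0.0, 1.0]] dict_keys(['color', 'z_map', 'camera_matrix', 'extrinsics', 'shot'])
station [(0.72, [305.7, 182.1, 430.4, 290.2]), (0.58, [336.0, 207.7, 368.6, 239.3])]
stop_top [(0.75, [335.9, 206.2, 368.7, 241.4])]
stop [(0.8, [334.3, 209.2, 369.3, 240.1])]
start [(0.6, [392.3, 246.3, 404.7, 257.1]), (0.47, [186.5, 115.5, 220.7, 156.6])]
coil_stand [(0.89, [131.9, 191.4, 204.1, 260.3])]
rib_left [(0.7, [271.3, 254.1, 297.6, 344.2])]
blank_a [(0.86, [272.9, 176.6, 289.3, 195.8]), (0.85, [373.3, 185.2, 396.9, 203.2]), (0.78, [335.8, 264.6, 356.7, 286.5])]
can [(0.73, [187.8, 117.5, 219.3, 153.6])]
wrench [(0.94, [274.5, 256.6, 295.6, 339.6])]
```

```bash
python3 - <<'E'
import cv2,pickle,numpy as np
a=cv2.imread("pics/top0.png"); cv2.imwrite("pics/top0c.png",cv2.resize(a[100:350,100:450],None,fx=2.2,fy=2.2,interpolation=cv2.INTER_CUBIC))
def pts(f):
    z=f["z_map"];K=f["camera_matrix"];v,u=np.mgrid[:420,:560]
    P=np.stack([(u-K[0,2])/K[0,0]*z,-(v-K[1,2])/K[1,1]*z,-z],-1)
    E=f["extrinsics"];return P@E[:3,:3].T+E[:3,3]
for n in ["top","scene"]:
    f=pickle.load(open(n+"0.pkl","rb"));W=pts(f);ok=f["z_map"]>0
    reg=ok&(abs(W[...,0]-.53)<.25)&(abs(W[...,1]+.15)<.2)
    # box top
    m=reg&(abs(W[...,2]-.075)<.005); p=W[m][:,:2].astype(np.float32)
    print(n,"boxtop",m.sum(),cv2.minAreaRect(p))
    m=reg&(W[...,2]>.120)&(W[...,2]<.15); p=W[m][:,:3].astype(np.float32)
    print("rib",m.sum(),p.mean(0) if m.sum() else 0,cv2.minAreaRect(p[:,:2].copy()) if m.sum()>3 else 0, np.percentile(p[:,2],[5,50,95]))
    m=reg&(abs(W[...,2]-.100)<.004); p=W[m][:,:2].astype(np.float32)
    print("collar",m.sum(),cv2.minEnclosingCircle(p), p.mean(0))
E
```

```text
top boxtop 4284 ((0.5548099875450134, -0.1677747666835785), (0.1999204456806183, 0.14404363930225372), 56.30301284790039)
rib 269 [ 0.58946174 -0.13642442  0.13331822] ((0.5897440314292908, -0.13696852326393127), (0.016060845926404, 0.05371373891830444), 56.262481689453125) [0.12791949 0.1339509  0.13734899]
collar 955 ((0.5695827603340149, -0.1645713448524475), 0.0799003466963768) [ 0.5866464  -0.13945606]
scene boxtop 2769 ((0.5827425122261047, -0.1269092708826065), (0.3029387593269348, 0.14747664332389832), 56.45140075683594)
rib 215 [ 0.5931431  -0.14061153  0.1320272 ] ((0.5896350741386414, -0.13943536579608917), (0.01656728982925415, 0.05661637336015701), 56.62488555908203) [0.12230951 0.13329427 0.13680672]
collar 681 ((0.5720154047012329, -0.1689831167459488), 0.07956214249134064) [ 0.59420425 -0.1461815 ]
```

View pics/top0c.png

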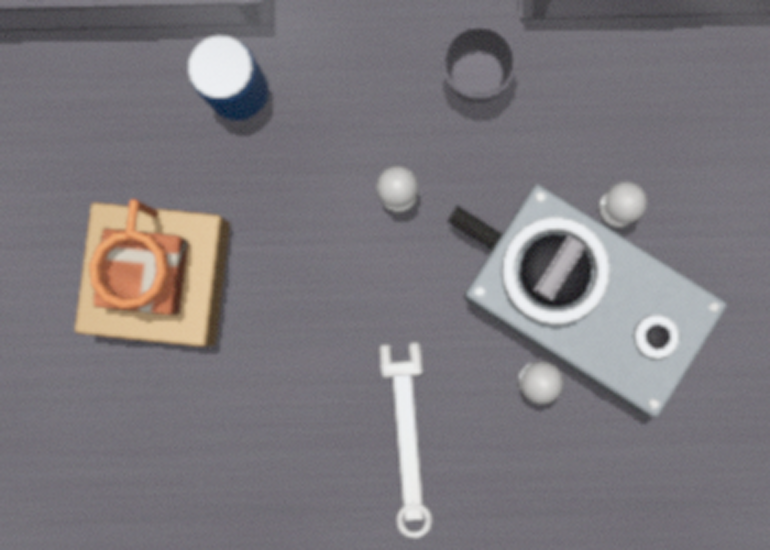

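View pics/scene0.png

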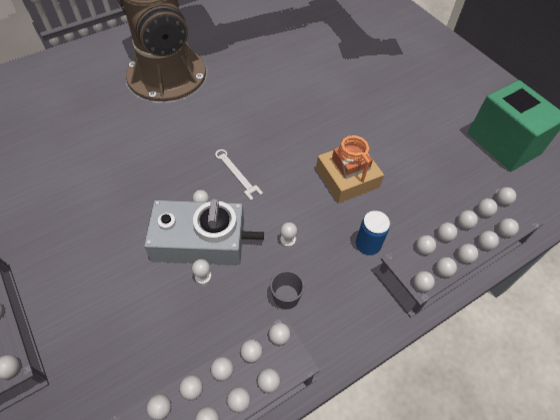

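The top view shows the mushroom stop with its rib at about (352,223) in full-frame pixels. The start button is at (398,252). The blanks are on either side of the box, and the coil stand is at the left around (168,226). Stop axis ≈ (0.590, -0.138), box yaw ≈ -0.588. Next I shut the fingers, turn and go over there.

apply_moves([
  [-1,0,0,0,0.06],
  [-1,0,0,0,0.06],
  [-1,0,0,0,0.06],
  [-1,0.0287,0.0188,0,0],
  [-1,0.0287,0.0188,0,0],
  [-1,0.0287,0.0188,0,0],
  [-1,0.0287,0.0188,0,0],
  [-1,0.0287,0.0188,0,0],
  [-1,0.0287,0.0188,0,0],
  [-1,0.0287,0.0188,0,0],
  [-1,0.0287,0.0188,0,0],
  [-1,0.0287,0.0188,0,0],
], newtons=10)

```text
t: 2.0
eef_pos: [0.3888, 0.3344, 0.2032]
ee_rot: [-3.141, 0.0, -0.586]
force: [1.2, -0.1, -0.5]
width: 0.0133
```

apply_moves([
  [-1,0.0287,0.0188,0,0],
  [-1,0.0287,0.0188,0,0],
  [-1,0.0287,0.0188,0,0],
  [-1,0.0287,0.0188,0,0],
  [-1,0.0287,0.0188,0,0],
  [-1,0.0287,0.0188,0,0],
  [-1,0.0287,0.0188,0,0],
  [-1,0.0287,0.0188,0,0],
  [-1,0.0287,0.0188,0,0],
  [-1,0.0287,0.0188,0,0],
  [-1,0.0287,0.0188,0,0],
])

```text
t: 2.92
eef_pos: [0.5374, -0.0127, 0.2032]
ee_rot: [-3.141, -0.001, -0.587]
force: [0.9, 1.6, 0.3]
width: 0.0001
```

apply_moves([
  [-1,0.0287,0.0188,0,0],
  [-1,0.0287,0.0188,0,0],
  [-1,0.0287,0.0188,0,0],
  [-1,0.0287,0.0188,0,0],
  [-1,0,0,0,0],
  [-1,0,0,0,0],
])

```text
t: 3.42
eef_pos: [0.5909, -0.139, 0.2021]
ee_rot: [3.141, 0.001, -0.59]
force: [-0.5, 0.7, 0.5]
width: 0.0006
```

apply_moves([
  [-1,0,0,0.02,0],
  [-1,0,0,0.02,0],
  [-1,0,0,0.015,0],
  [-1,0,0,0,0],
  [-1,0,0,0,0],
])

```text
t: 3.83
eef_pos: [0.5904, -0.1366, 0.1478]
ee_rot: [3.141, 0.001, -0.586]
force: [0.7, 0.1, 1.3]
width: 0.0007
```

```bash
cat >snap.py <<'E'
import sys,cv2,numpy as np
from station import eyes,arm
f=[]
for n in ["wrist","scene"]:
    c=eyes.grab_frame(n)["color"][:,:,::-1]
    if n=="scene": c=cv2.resize(c[120:330,100:380],(560,420),interpolation=cv2.INTER_CUBIC)
    f.append(cv2.resize(c,(400,300)) if n=="wrist" else cv2.resize(c,(400,300)))
cv2.imwrite(f"pics/{sys.argv[1]}.png",np.hstack(f))
E
python3 snap.py s1
```

```text
(no output)
```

View pics/s1.png

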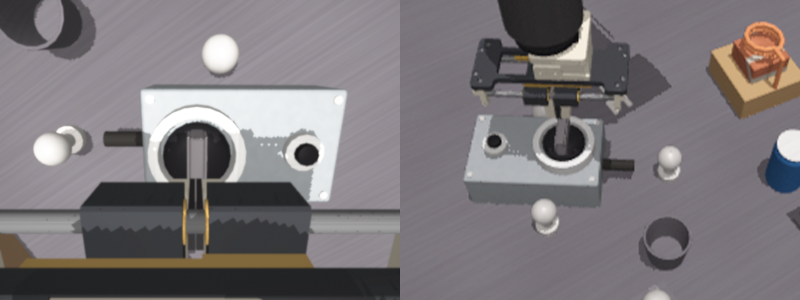

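The wrist view shows the closed fingertips (197,215) in line above the rib (197,150), clear of the collar and the start button (305,152). Now I press down.

apply_moves([
  [-1,0,0,0.008,0],
  [-1,0,0,0.004,0],
  [-1,0,0,0.003,0],
  [-1,0,0,0.002,0],
  [-1,0,0,0.002,0],
  [-1,0,0,0,0],
  [-1,0,0,0,0],
])

```text
t: 4.52
eef_pos: [0.5908, -0.1373, 0.1288]
ee_rot: [3.141, 0.0, -0.587]
force: [0.7, 0.6, 0.0]
width: 0.0004
```

apply_moves([
  [-1,0,0,0.002,0],
  [-1,0,0,0.001,0],
  [-1,0,0,0,0],
  [-1,0,0,0,0],
])

```text
t: 4.85
eef_pos: [0.5908, -0.1372, 0.1258]
ee_rot: [3.141, 0.0, -0.587]
force: [-0.1, 0.4, -0.1]
width: 0.0003
```

```bash
python3 - <<'E'
import cv2
from station import eyes,arm
s=arm.get_state();print(s["force"],s["joint_efforts"],s["eef_pos"])
c=eyes.grab_frame("wrist")["color"][:,:,::-1]
cv2.imwrite("pics/s2w.png",cv2.resize(c[130:400,150:400],None,fx=2.2,fy=2.2))
c=eyes.grab_frame("scene")["color"][:,:,::-1]
cv2.imwrite("pics/s2.png",cv2.resize(c[150:290,120:300],None,fx=4,fy=4,interpolation=cv2.INTER_CUBIC))
E
```

```text
[-0.0893851   0.44516428 -0.14236774] [-4.79092996e-03 -5.13327885e+01  2.64780825e+01  6.24319330e+00
  9.44977859e-02 -6.88264549e-05] [ 0.59080874 -0.13722133  0.12580112]
```

View pics/s2w.png

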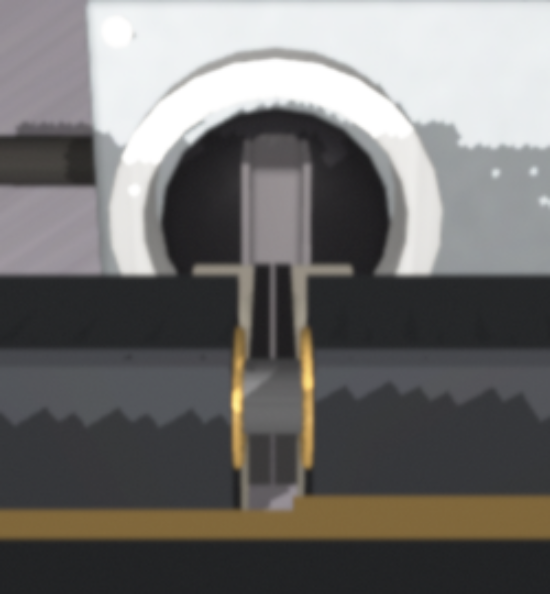

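View pics/s2.png

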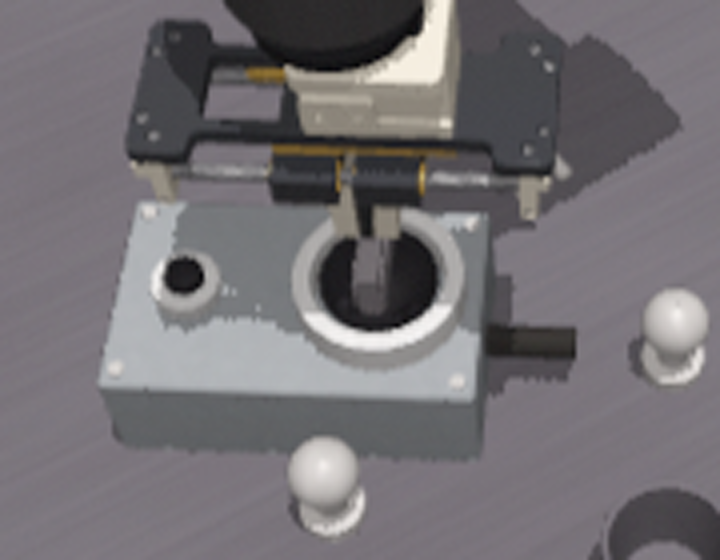

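```bash
cat >dep.py <<'E'
import cv2,numpy as np
from station import eyes,arm
def pts(f):
    z=f["z_map"];K=f["camera_matrix"];v,u=np.mgrid[:420,:560]
    P=np.stack([(u-K[0,2])/K[0,0]*z,-(v-K[1,2])/K[1,1]*z,-z],-1)
    E=f["extrinsics"];return P@E[:3,:3].T+E[:3,3]
def prof(f,lab):
    W=pts(f);ok=f["z_map"]>0
    c,s=np.cos(-.588),np.sin(-.588);d=W[...,:2]-np.array([.59,-.138])
    x=d[...,0]*c+d[...,1]*s; y=-d[...,0]*s+d[...,1]*c
    for x0 in np.arange(-.045,.05,.01):
        row=[]
        for y0 in np.arange(-.045,.05,.01):
            m=ok&(abs(x-x0)<.005)&(abs(y-y0)<.005)&(W[...,2]<.3)
            row.append("%4d"%(1000*np.median(W[...,2][m])) if m.sum()>1 else "   .")
        print(lab,"x%+4d"%(x0*1000)," ".join(row))
if __name__=="__main__":
    import pickle
    f0=pickle.load(open("scene0.pkl","rb")); prof(f0,"before")
    for n in ["scene","wrist"]: prof(eyes.grab_frame(n),n)
E
python3 dep.py
```

```text
before x -45   75    .    .    .    .   98  100   75   75   75
before x -34   74  100   98   99    .   98   98   99   75   74
before x -24   97   98   98  104  134  121  100   96   99   75
before x -14  100   98  104  107  135  132  106  100   99   74
before x  -4  100   96  106  108  135  127  107  104   99   80
before x  +5   99   97  105  107  134  131  108  103   99   76
before x +15   96  100  102  106  134  130  105  100   99   77
before x +25   75   98   99  101  120  112  100   98   91   75
before x +35   75   78   98  100   98   99   99   92   76   74
before x +45   74   74   75   85   89   89   84   75   75   75
scene x -45   75    .    .    .    .    .   98   76   74   75
scene x -34   74  100    .    .    .   98   98   99   75   75
scene x -24  232   99   97    .    .  103  102   95   99   75
scene x -14  248  102  104  108    .  108  106   99   99  100
scene x  -4   99   99  106  107  197  109  106  102   99   98
scene x  +5   99   99  106  107  137  131  107  103   99   98
scene x +15   98  100  104  158  166  154  109   99   99   90
scene x +25  249  240  249  251  241  243  255  258  251  261
scene x +35   76   99  221  233  229  232  233  223  225   77
scene x +45   74   76   86   89   89   88   86   76   75   75
wrist x -45    .    .    .    .    .    .    .    .    .    .
wrist x -34    .    .    .    .    .    .    .    .    .    .
wrist x -24   75    .   85    .    .  135    .    .   85   75
wrist x -14  100   97  104    .    .  135    .  103   95  100
wrist x  -4  100   98  105  108  196  196  108  105   98  100
wrist x  +5  100   99  104  108  160  166  108  105   98  100
wrist x +15   75  100  100  106  135  136  107  101  100   76
wrist x +25  252  252  248  246  245  245  245  248  250  250
wrist x +35  231  233  238  238  237  234  238  238  237  231
wrist x +45   75   75   75   76   88   91   76   75   75   75
```

```bash
python3 - <<'E'
import numpy as np
from dep import *
print(arm.get_state()["eef_pos"],arm.get_state()["t"],arm.get_state()["width"])
for n in ["scene","wrist","top"]:
    f=eyes.grab_frame(n);W=pts(f);ok=f["z_map"]>0
    c,s=np.cos(-.588),np.sin(-.588);d=W[...,:2]-np.array([.59,-.138])
    x=d[...,0]*c+d[...,1]*s; y=-d[...,0]*s+d[...,1]*c
    print(n)
    for z0 in range(110,210,6):
        m=ok&(abs(x)<.035)&(abs(y)<.045)&(abs(W[...,2]*1000-z0)<3)
        if m.sum(): print(z0,m.sum(),"x",(1000*np.percentile(x[m],[0,10,50,90,100])).round(),"y",(1000*np.percentile(y[m],[0,10,50,90,100])).round())
E
```

```text
[ 0.59088429 -0.1371987   0.12592792] 5.05 0.0005722444401048232
scene
110 113 x [-17. -10.   4.  20.  27.] y [-28. -20.   7.  16.  22.]
116 18 x [-2.  1. 26. 28. 29.] y [-10.  -8.   2.   6.   6.]
122 20 x [-8. -3. 26. 28. 29.] y [-9. -7.  2.  7.  7.]
128 31 x [-1.  0. 18. 28. 28.] y [-10.  -9.   2.   6.   7.]
134 76 x [-1.  5. 15. 26. 29.] y [-9. -6. -1.  5.  6.]
140 2 x [16. 16. 18. 20. 20.] y [2. 2. 3. 4. 4.]
152 14 x [10. 10. 11. 12. 12.] y [-15. -13.  -2.   6.   9.]
158 24 x [ 8. 11. 12. 13. 13.] y [-15. -12.   0.  14.  15.]
164 34 x [ 7. 10. 12. 13. 13.] y [-16. -15.   1.  14.  16.]
170 30 x [ 5.  8. 12. 13. 14.] y [-16. -12.  -5.  10.  14.]
176 26 x [10. 10. 11. 13. 13.] y [-17. -14.   2.  14.  16.]
182 12 x [11. 11. 12. 13. 13.] y [-16. -11.  -5.  13.  15.]
188 7 x [11. 11. 12. 13. 13.] y [-10. -10.  -8.  -6.  -6.]
194 4 x [12. 12. 12. 13. 14.] y [-9. -8. -6. -5. -5.]
200 4 x [-6. -5.  1. 11. 14.] y [-6. -6. -5. -5. -5.]
206 3 x [0. 1. 3. 4. 4.] y [-5. -5. -5. -5. -5.]
wrist
110 1614 x [-10.  -6.   4.  15.  26.] y [-24. -17.   2.  19.  24.]
116 81 x [24. 26. 26. 26. 26.] y [-
[... 173 characters left out ...]
7. -5.  1.  7.  9.]
140 4 x [ 6.  6. 10. 16. 18.] y [-3. -3. -1.  2.  3.]
146 1 x [9. 9. 9. 9. 9.] y [4. 4. 4. 4. 4.]
152 101 x [ 9.  9. 10. 11. 11.] y [-15.  -7.   1.  10.  17.]
158 298 x [ 9. 10. 11. 11. 12.] y [-14. -10.   2.  13.  17.]
164 181 x [ 8.  9. 10. 11. 12.] y [-5. -3.  1.  6.  8.]
170 268 x [ 2.  6.  9. 11. 12.] y [-5. -4.  2.  7.  8.]
176 133 x [ 9.  9. 10. 10. 10.] y [-2. -2.  1.  5.  5.]
182 164 x [ 9.  9. 10. 11. 12.] y [-4. -2.  2.  5.  7.]
188 145 x [ 9.  9. 10. 11. 12.] y [-3. -2.  1.  5.  6.]
194 411 x [-10.  -9.  -5.  -1.  12.] y [-3. -2.  1.  5.  6.]
200 112 x [-11.  -8.  -4.  -0.   1.] y [-3. -3.  3.  6.  6.]
206 43 x [-3. -1.  1.  4.  4.] y [-3. -3.  5.  6.  6.]
top
```

The button has not moved: the depth map still puts the rib top at 135 mm. The closed finger ends show at about z 149 mm, although the reported TCP is 126 mm. So the closed fingers end about 23 mm above the reported TCP. I'll go on down slowly, guided by force.

apply_moves([
  [-1,0,0,0.004,0],
  [-1,0,0,0.003,0],
  [-1,0,0,0.002,0],
  [-1,0,0,0,0],
])

```text
t: 5.53
eef_pos: [0.5904, -0.1372, 0.116]
ee_rot: [3.141, 0.001, -0.587]
force: [0.1, -0.5, -0.7]
width: 0.0006
```

apply_moves([
  [-1,0,0,0.002,0],
  [-1,0,0,0.002,0],
  [-1,0,0,0,0],
])

```text
t: 5.78
eef_pos: [0.5906, -0.1372, 0.1124]
ee_rot: [3.141, 0.001, -0.587]
force: [-0.6, 0.7, 0.7]
width: 0.0005
```

```bash
python3 dep.py | grep -v before; python3 - <<'E'
from station import arm
s=arm.get_state();print(s["force"],s["eef_pos"],s["q"],s["t"])
E
python3 snap.py s3
```

```text
scene x -45   74    .    .    .    .    .    .   75   75   74
scene x -34   76   98    .    .    .    .   94  100   76   75
scene x -24  218   99   98    .    .    .  102   96   99   75
scene x -14  235  101    .    .    .    .  105   99   99  243
scene x  -4   99   98  106  108    .  108  107  102  100  101
scene x  +5  100   99  104  108  153  123  108  102  100  101
scene x +15   90   99  103  146  148  141  108  100  100   94
scene x +25  235  226  229  236  228  227  241  244  236  246
scene x +35   75  211  207  223  217  220  223  208  215  216
scene x +45   75   75   77   89   95   91   89   77   74   75
wrist x -45    .    .    .    .    .    .    .    .    .    .
wrist x -34    .    .    .    .    .    .    .    .    .    .
wrist x -24    .    .    .    .    .    .    .    .    .    .
wrist x -14    .   86    .    .  182  135    .    .   86    .
wrist x  -4  100   98  105  108  183  183  108  105   98  100
wrist x  +5  100   99  105  108  155  156  108  105   98  100
wrist x +15   75  100  100  106  135  135  107  101  100   76
wrist x +25  238  238  234  232  231  231  232  235  236  237
wrist x +35  217  219  224  225  223  220  225  224  223  217
wrist x +45   75   75   75   76   87   91   76   75   75   75
[ 0.14262337 -0.26089388 -0.18539014] [ 0.59080144 -0.13721354  0.11279061] [ 9.35474423e-02  3.18947732e-01 -2.64831765e-01  2.94072218e-06
 -9.87172774e-01  8.90475793e-01] 5.8833
```

View pics/s3.png

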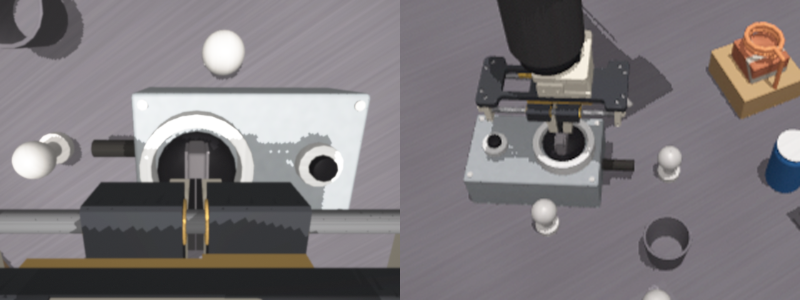

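apply_moves([
  [-1,0,0,0.002,0],
  [-1,0,0,0.002,0],
  [-1,0,0,0,0],
])

```text
t: 6.23
eef_pos: [0.5913, -0.1373, 0.1092]
ee_rot: [-3.141, -0.001, -0.587]
force: [-0.1, 0.1, 4.8]
width: 0.0002
```

apply_moves([
  [-1,0,0,0.002,0],
  [-1,0,0,0,0],
])

```text
t: 6.4
eef_pos: [0.5913, -0.1372, 0.1073]
ee_rot: [-3.141, -0.001, -0.587]
force: [-0.8, 1.2, 4.0]
width: 0.0003
```

Contact at about reported z 0.111, with 4–5 N of spring force. I carry on to the latch.

apply_moves([
  [-1,0,0,0.002,0],
  [-1,0,0,0.002,0],
  [-1,0,0,0,0],
])

```text
t: 6.65
eef_pos: [0.5912, -0.1373, 0.103]
ee_rot: [-3.141, -0.001, -0.587]
force: [0.5, 0.9, 5.3]
width: 0.0002
```

apply_moves([
  [-1,0,0,0.001,0],
  [-1,0,0,0,0],
])

```text
t: 6.82
eef_pos: [0.5913, -0.1373, 0.1022]
ee_rot: [-3.141, -0.001, -0.587]
force: [0.1, -0.0, 6.3]
width: 0.0006
```

apply_moves([
  [-1,0,0,0.001,0],
  [-1,0,0,0,0],
])

```text
t: 6.98
eef_pos: [0.5913, -0.1373, 0.1013]
ee_rot: [-3.141, -0.001, -0.587]
force: [-0.7, 0.6, 6.7]
width: 0.0006
```

apply_moves([
  [-1,0,0,0.0007,0],
  [-1,0,0,0,0],
])

```text
t: 7.15
eef_pos: [0.5914, -0.1374, 0.101]
ee_rot: [-3.141, -0.001, -0.586]
force: [-1.2, 0.1, 8.7]
width: 0.0006
```

apply_moves([
  [-1,0,0,0.0007,0],
  [-1,0,0,0,0],
])

```text
t: 7.32
eef_pos: [0.5916, -0.1374, 0.101]
ee_rot: [-3.141, -0.002, -0.586]
force: [-1.8, 0.8, 13.2]
width: 0.0005
```

apply_moves([
  [-1,0,0,0.0007,0],
  [-1,0,0,0,0],
])

```text
t: 7.48
eef_pos: [0.5918, -0.1375, 0.1009]
ee_rot: [-3.141, -0.002, -0.586]
force: [-4.8, 1.5, 16.7]
width: 0.0005
```

The force rises steeply with no more travel (17 N), so this is the hard stop. I lift off and check that it stays in.

apply_moves([
  [-1,0,0,-0.004,0],
  [-1,0,0,-0.012,0],
  [-1,0,0,-0.02,0],
  [-1,0,0,-0.015,0],
  [-1,0,0,0,0],
  [-1,0,0,0,0],
])

```text
t: 7.98
eef_pos: [0.5909, -0.1371, 0.15]
ee_rot: [-3.141, -0.0, -0.587]
force: [0.1, -0.0, -0.6]
width: 0.0008
```

```bash
python3 dep.py | grep -v before;python3 snap.py s4
```

```text
scene x -45   75    .    .    .    .  100   99    .   74   75
scene x -34   76   99   99   99    .   95   98  100   75   75
scene x -24  254   99   94   97  126  120   95   93   99   75
scene x -14  272  101   97   97  126  121   98   92  100   76
scene x  -4   99   96   98   99  126  122   99   95   99   96
scene x  +5   99   95   99   99  128  123  100   94   99   92
scene x +15   80  100   96  189  191  179  179   93  100   84
scene x +25  273  265  268  269  262  263  274  278  269  280
scene x +35   75  173  251  258  255  253  257  247  247   77
scene x +45   74   76   77   88   92   90   87   75   74   75
wrist x -45    .    .    .    .    .  100    .    .    .    .
wrist x -34   75    .   80    .    .    .    .    .    .   75
wrist x -24   75  100   89   97   98  127   97   88  100   75
wrist x -14   99   99   96   99  101  127   99   96   98  100
wrist x  -4  100   98   97  100  128  219  100   98   93  100
wrist x  +5   99   99   97  100  187  191  100   97   92  100
wrist x +15   75  100   93   99  128  128   99   94  100   76
wrist x +25  275  275  269  269  268  272  268  270  273  273
wrist x +35  254  256  261  261  260  257  261  261  260  254
wrist x +45   75   75   75   76   87   88   76   75   75   75
```

View pics/s4.png

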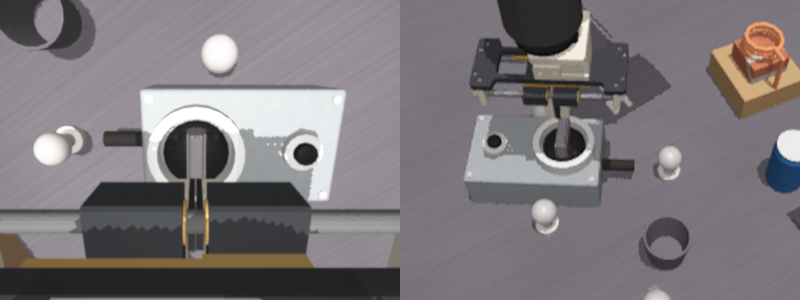

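It is latched: the rib top is at 126–128 mm and the dome at 99–100 mm, level with the collar, with the fingers off. Next I move to the +y side at the rib's +x end and lower the real tips to about 113 mm (reported 0.0895).

apply_moves([
  [-1,0.009,-0.02,0,0],
  [-1,0.009,-0.02,0,0],
  [-1,0,0,0,0],
  [-1,0,0,0.02,0],
  [-1,0,0,0.02,0],
  [-1,0,0,0.012,0],
  [-1,0,0,0.008,0],
  [-1,0,0,0,0],
  [-1,0,0,0,0],
])

```text
t: 8.93
eef_pos: [0.6279, -0.1141, 0.0897]
ee_rot: [3.141, 0.0, -0.587]
force: [-0.3, 0.7, 0.3]
width: 0.0003
```

```bash
python3 - <<'E'
import numpy as np,cv2
from dep import *
print(arm.get_state()["eef_pos"])
for n in ["scene","wrist"]:
    f=eyes.grab_frame(n);W=pts(f);ok=f["z_map"]>0
    c,s=np.cos(-.588),np.sin(-.588);d=W[...,:2]-np.array([.59,-.138])
    x=d[...,0]*c+d[...,1]*s; y=-d[...,0]*s+d[...,1]*c
    print(n)
    for z0 in range(104,175,6):
        m=ok&(abs(x-.01)<.035)&(y>.011)&(y<.08)&(abs(W[...,2]*1000-z0)<3)
        if m.sum(): print(z0,m.sum(),"x",(1000*np.percentile(x[m],[0,10,50,90,100])).round(),"y",(1000*np.percentile(y[m],[0,10,50,90,100])).round())
E
python3 snap.py s5
```

```text
[ 0.62788667 -0.11411278  0.08969063]
scene
104 17 x [ 7. 10. 32. 40. 42.] y [11. 12. 19. 27. 35.]
110 1 x [27. 27. 27. 27. 27.] y [36. 36. 36. 36. 36.]
116 12 x [27. 27. 29. 30. 30.] y [24. 38. 42. 50. 53.]
122 23 x [28. 29. 30. 31. 32.] y [24. 27. 37. 53. 55.]
128 24 x [28. 28. 30. 31. 32.] y [25. 27. 39. 54. 55.]
134 29 x [26. 28. 30. 31. 32.] y [23. 27. 41. 51. 55.]
140 13 x [28. 28. 29. 31. 32.] y [23. 26. 35. 53. 54.]
146 6 x [28. 28. 29. 30. 30.] y [32. 32. 34. 36. 36.]
152 3 x [29. 29. 29. 30. 30.] y [34. 34. 35. 36. 36.]
158 8 x [14. 15. 24. 31. 31.] y [33. 33. 36. 38. 38.]
164 1 x [16. 16. 16. 16. 16.] y [36. 36. 36. 36. 36.]
170 1 x [26. 26. 26. 26. 26.] y [35. 35. 35. 35. 35.]
wrist
104 235 x [-2. 23. 33. 39. 43.] y [11. 13. 25. 35. 42.]
116 87 x [27. 28. 28. 29. 29.] y [26. 38. 42. 50. 57.]
122 298 x [27. 28. 29. 30. 30.] y [26. 30. 41. 54. 57.]
128 163 x [27. 28. 28. 30. 30.] y [35. 37. 41. 47. 48.]
134 296 x [20. 24. 28. 30. 30.] y [36. 36. 42. 47. 48.]
140 124 x [27. 28. 28. 28. 29.] y [38. 38. 42. 45. 45.]
146 160 x [27. 28. 28. 29. 30.] y [36. 38. 41. 45. 47.]
152 160 x [27. 28. 28. 29. 30.] y [37. 38. 42. 45. 46.]
158 277 x [ 8. 10. 13. 17. 30.] y [38. 38. 41. 45. 46.]
164 250 x [ 8. 10. 14. 18. 19.] y [38. 38. 42. 46. 46.]
170 31 x [17. 19. 20. 22. 23.] y [38. 38. 38. 46. 46.]
```

View pics/s5.png

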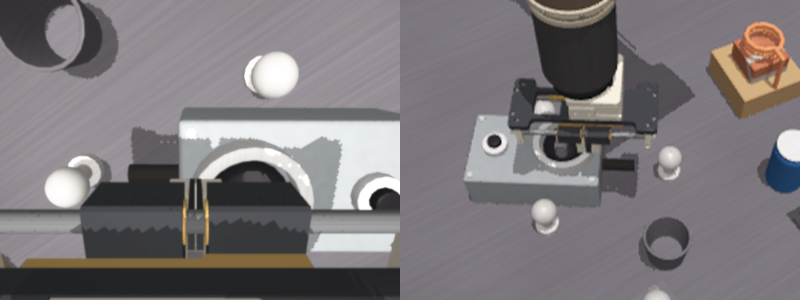

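The tips are at about 113 mm, beside the rib's +y face near its +x end, with roughly 16 mm of gap and clear of the collar. I close the gap.

apply_moves([
  [-1,0,0.006,0,0],
  [-1,0,0.005,0,0],
  [-1,0,0.003,0,0],
  [-1,0,0.002,0,0],
  [-1,0,0,0,0],
])

```text
t: 9.55
eef_pos: [0.6188, -0.1277, 0.09]
ee_rot: [-3.141, -0.0, -0.587]
force: [0.1, -0.6, -0.2]
width: 0.0007
```

apply_moves([
  [-1,0,0.002,0,0],
  [-1,0,0,0,0],
])

```text
t: 9.72
eef_pos: [0.6186, -0.1289, 0.09]
ee_rot: [-3.141, -0.001, -0.587]
force: [0.8, 1.4, -0.5]
width: 0.0005
```

apply_moves([
  [-1,0.0019,0.0016,0,0.08],
  [-1,0.0019,0.0016,0,0.08],
  [-1,0.0019,0.0016,0,0.08],
  [-1,0.0019,0.0016,0,0.08],
  [-1,0,0,0,0],
])

```text
t: 10.13
eef_pos: [0.6201, -0.1384, 0.0898]
ee_rot: [-3.141, -0.0, -0.91]
force: [1.3, 3.0, 1.0]
width: 0.0006
```

apply_moves([
  [-1,0.0019,0.0016,0,0.08],
  [-1,0.0019,0.0016,0,0.08],
  [-1,0,0,0,0],
])

```text
t: 10.38
eef_pos: [0.62, -0.1436, 0.0901]
ee_rot: [-3.14, -0.001, -1.068]
force: [2.1, 2.6, 1.3]
width: 0.0006
```

```bash
python3 dep.py | grep -v before;python3 snap.py s6
```

```text
scene x -45    .    .    .    .    .    .    .    .    .    .
scene x -34    .    .    .    .    .    .    .    .    .    .
scene x -24    .    .    .    .    .    .    .    .    .    .
scene x -14    .    .    .    .    .    .    .    .    .    .
scene x  -4  218   74    .    .    .    .    .   75    .    .
scene x  +5  100   83    .    .    .    .    .   97   99    .
scene x +15   97   99  102   88    .    .    .   94  100   99
scene x +25  213  100   98  102  102    .    .   99   81   75
scene x +35  192  196  202   99  101   99   99   93   76  171
scene x +45   75  188   95  202  101   88   88   75   75  279
wrist x -45    .    .    .    .    .    .    .    .    .   75
wrist x -34    .    .    .    .    .    .    .    .    .   76
wrist x -24    .    .    .    .    .    .    .    .  100   99
wrist x -14   75    .    .    .    .    .    .    .  100    .
wrist x  -4   75   75    .    .    .    .    .    .    .    .
wrist x  +5   98   99   75    .    .    .    .    .    .    .
wrist x +15   76  100  100  104    .    .  160  105    .    .
wrist x +25  214  100  100  101  102  100  160  164   74    .
wrist x +35  196  215  213  206  100  130  127   84   75   75
wrist x +45   75  198  203  208  213  203   88   75   75   75
```

View pics/s6.png

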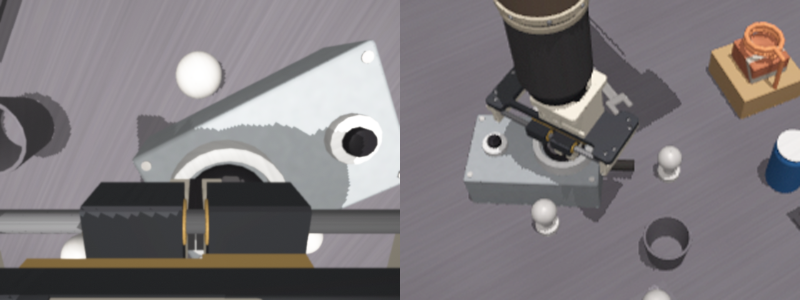

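The scene depth of the dome edge (102 mm, where it was 96 when latched) suggests it may already be out at about 0.48 rad. I twist a little more to be sure, then back off along the same path.

apply_moves([
  [-1,0.0019,0.0016,0,0.08],
  [-1,0.0019,0.0016,0,0.08],
  [-1,0.0019,0.0016,0,0.08],
  [-1,0,0,0,0],
  [-1,0,0,0,0],
])

```text
t: 11.0
eef_pos: [0.6176, -0.1507, 0.09]
ee_rot: [-3.141, -0.0, -1.303]
force: [2.4, 1.8, 1.9]
width: 0.0005
```

```bash
python3 dep.py | grep -v before
```

```text
scene x -45    .    .    .    .    .    .    .    .    .    .
scene x -34    .    .    .    .    .    .    .    .    .    .
scene x -24    .    .    .    .    .    .    .    .    .    .
scene x -14    .    .    .    .    .    .    .    .    .    .
scene x  -4    .    .    .    .    .    .    .    .    .    .
scene x  +5  100   78    .    .    .    .    .    .    .    .
scene x +15  100   98   76    .    .    .    .    .    .    .
scene x +25  195  100   97   96   95    .    .    .    .  279
scene x +35   76  201   99   98   99   99  120   78  270  279
scene x +45   78  197  202  100   91   95   87  170  281  280
wrist x -45   75    .    .    .    .    .    .    .    .    .
wrist x -34   75    .    .    .    .    .    .    .    .    .
wrist x -24   75    .    .    .    .    .    .    .    .    .
wrist x -14   75   75   75    .    .    .    .    .  100  100
wrist x  -4   99   98   75    .    .    .    .    .   98    .
wrist x  +5   93  100   99    .    .    .    .    .    .    .
wrist x +15  216  100  100  104    .    .  105    .    .    .
wrist x +25  213  213  100  101   99  160  160    .    .    .
wrist x +35  199  204  209  102  129  132   99   75   75    .
wrist x +45  186  199  203  213  101   99   76   75   75   75
```

apply_moves([
  [-1,0.0019,0.0016,0,0.08],
  [-1,0,0,0,0],
  [-1,0,0,0,0],
  [-1,0,-0.008,0,0],
  [-1,0,-0.012,0,0],
  [-1,0,-0.012,0,0],
  [-1,0,0,-0.02,0],
  [-1,0,0,-0.035,0],
  [-1,0,0,-0.035,0],
  [-1,0,-0.03,-0.01,0],
  [-1,0,-0.03,0,0],
  [-1,0,0,0,0],
])

```text
t: 12.1
eef_pos: [0.7099, -0.1354, 0.1892]
ee_rot: [3.141, -0.0, -1.384]
force: [-1.4, 0.1, -1.0]
width: 0.0004
```

```bash
python3 dep.py | grep -v before; python3 snap.py s7
```

```text
scene x -45   75    .    .    .    .    .    .    .    .    .
scene x -34   75   98   98    .    .    .    .    .    .    .
scene x -24   97   99   97    .  134    .    .    .    .    .
scene x -14   99   98  104  106    .    .    .    .    .    .
scene x  -4   99   92  106  107    .    .    .    .    .    .
scene x  +5  100   97  106  108    .    .    .    .    .    .
scene x +15   76   98  101  106  134  110  105    .    .    .
scene x +25   75   98   97  102  120  112  101   98   75   72
scene x +35   74   77   97  100   97   99   99   92   75   75
scene x +45   74   74   75   84   90   91   87   76   74   75
wrist x -45   75   75    .  100    .  100  100  100    .    .
wrist x -34   75  100  100   99    .   99   99  100    .    .
wrist x -24   76  100   98  105  135  134  105   96    .    .
wrist x -14  100   99  104  107  135  135  107  105   75    .
wrist x  -4  100   97  105  108  135  134  108  106   76    .
wrist x  +5   99   99  104  108  134  134  108  105   98   75
wrist x +15   76  100  100  106  135  134  106  101  100   76
wrist x +25   75   99  100  101  114  116  101  100   99   75
wrist x +35   75   75   95  100  100  100  101   97   75   75
wrist x +45   75   75   75   80   89  279   83   75   75   75
```

View pics/s7.png

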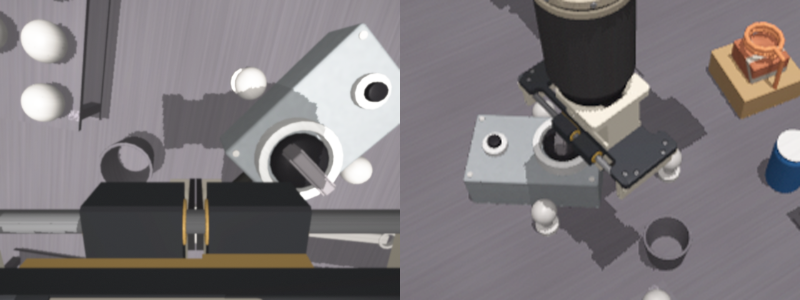

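The button is out again: the rib top is at 134–135 mm, the dome at 108 mm, and the rib is back square. The blanks and cup still stand, and the arm is clear. I hand in.

```bash
python3 - <<'E'
from station import job,arm
s=arm.get_state();print(s["t"],s["force"]);print(job.job_done())
E
```

```text
12.3 [-1.02736635  0.5205384  -0.29343545]
the job is handed in; nothing more can be done
None
```

The stop was tested as asked and left out, and I handed the job in at about 12.3 s.

- **Latching:** I pressed the mushroom in with the shut fingertips on the rib's top until the force rose steeply (about 17 N at the hard stop). With the fingers lifted off, depth showed the rib top at 126–128 mm and the dome level with the collar, so it stayed in.
- **Release:** I pushed the +x end of the rib's +y face clockwise, to about 0.8 rad going by the tool's turn, with both fingers shut on that one side and under 4 N. During the twist the view was mostly blocked, so I could not see the exact moment it sprang out.
- **Last check:** With the arm clear, the rib top was at 134–135 mm, the dome at 108 mm, and the rib was back at rest. The start button was never touched. The blanks and the cup I could see were standing as before; I did not measure the other bystanders again.

**Disagreement:** the shut fingertips ended about 23 mm above the reported TCP. My first press therefore stopped short of the button, and I worked from contact force and depth instead.

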